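# Put the inspection camera kit back in its tray

## Task

Put the scattered camera kit back in its tray: the box camera into the square nest, and each of the three lenses, upright and glass up, into the round nest that fits its size. Set each one down in its nest rather than dropping it, and leave the extension tube and the trigger box standing where they are, as they look similar but do not belong to the kit.

Things in the scene. Friction and masses are not known exactly. Their poses are not given: they have to be found in the camera images.
- lens_small_center (a point): Smallest camera lens: grey metal barrel of diameter 34 mm with black grip rings and glass on top, 64 mm tall overall, standing on its mount. The bottom 9 mm taper (convex cone) from the full diameter to a flat round foot of diameter 24 mm. The point is its centre on the axis, 32 mm above the foot; z is up along the axis.
- lens_medium_center (a point): Middle-sized camera lens: grey metal barrel of diameter 44 mm with black grip rings and glass on top, 68 mm tall overall, standing on its mount. The bottom 9 mm taper (convex cone) from the full diameter to a flat round foot of diameter 34 mm. The point is its centre on the axis, 34 mm above the foot; z is up along the axis.
- lens_large_center (a point): Largest camera lens: grey metal barrel of diameter 56 mm with black grip rings and glass on top, 78 mm tall overall, standing on its mount. The bottom 10 mm taper (convex cone) from the full diameter to a flat round foot of diameter 44 mm. The point is its centre on the axis, 39 mm above the foot; z is up along the axis.
- camera_center (a point): Box camera standing on its back: grey metal body 38 x 38 mm and 58 mm tall with black fins, and on top a round bright lens-mount ring, diameter 30 mm, 6 mm high: 64 mm overall. The point is on its axis, 32 mm above its underside; z up, x and y square to its side faces. Grip the upper half of the square body, so that the fingertips stay above the nest's rim.
- nest_small: White round conical cup on a grey plate in the fixed tray, for the lens of diameter 34 mm. Recess: floor diameter 28 mm, mouth 42 mm, 12 mm deep, rim 3.5 mm thick. Origin on its axis at the underside, z up; recess floor 5 mm and rim 17 mm above it. Seated, the lens's foot is on that floor, its centre 37 mm above this origin, its lowest 12 mm in the cup: keep fingertips above the rim (grip the lens's upper half).
- nest_medium: White round conical cup on a grey plate in the fixed tray, for the lens of diameter 44 mm. Recess: floor diameter 38 mm, mouth 52 mm, 12 mm deep, rim 3.5 mm thick. Origin on its axis at the underside, z up; recess floor 5 mm and rim 17 mm above it. Seated, the lens's foot is on that floor, its centre 39 mm above this origin, its lowest 12 mm in the cup: keep fingertips above the rim (grip the lens's upper half).
- nest_large: White round conical cup on a grey plate in the fixed tray, for the lens of diameter 56 mm. Recess: floor diameter 48 mm, mouth 62 mm, 12 mm deep, rim 3.5 mm thick. Origin on its axis at the underside, z up; recess floor 5 mm and rim 17 mm above it. Seated, the lens's foot is on that floor, its centre 44 mm above this origin, its lowest 12 mm in the cup: keep fingertips above the rim (grip the lens's upper half).
- nest_square: White square cup with sloping walls, on a grey plate in the same fixed tray (206 mm square, four cups 95 mm apart), for the camera. Recess: floor 43 mm square, mouth 57 mm square, 12 mm deep, rim 3 mm thick. Origin mid-underside, z up, x and y square to its walls; recess floor 5 mm and rim 17 mm above it. Seated, the camera's sides are parallel to the walls, any way round, its centre 37 mm above this origin.
- extension_tube_center (a point): Look-alike that stays: extension tube, a plain grey metal tube of diameter 44 mm and 48 mm tall, open right through (bore 33 mm), no glass, standing upright. The point is on its axis, 24 mm above the table.
- trigger_box_center (a point): Look-alike that stays: trigger box, a plain grey box 40 x 40 mm and 48 mm tall with a small black knob and a terminal strip on top (to 56 mm), no round mount and no fins. The point is on its axis, 24 mm above the table.
Things that resemble listed ones, but are neither listed nor needed, are in the scene too. What is shaped like the part that bears lens_large_center but blue or orange is not meant.

How it is judged (in metres and radians):
At the end, for the whole second after the job is handed in: The camera and each of the three lenses are released and at rest in their own nests: centre within 8 mm of the nest's axis, height within 5 mm of fully seated, tilted less than 0.12 rad. The extension tube and the trigger box are within 20 mm of where they started (horizontal distance between lens_small_center and nest_small below 0.008 m and z of lens_small_center in the frame of nest_small between 0.032 and 0.042 m and angle between each of lens_small_center, lens_medium_center, lens_large_center, camera_center's own z axis and vertical below 0.12 rad and linear speed of each of lens_small, lens_medium, lens_large, camera below 0.02 m/s and horizontal distance between lens_medium_center and nest_medium below 0.008 m and z of lens_medium_center in the frame of nest_medium between 0.034 and 0.044 m and horizontal distance between lens_large_center and nest_large below 0.008 m and z of lens_large_center in the frame of nest_large between 0.039 and 0.049 m and horizontal distance between camera_center and nest_square below 0.008 m and z of camera_center in the frame of nest_square between 0.032 and 0.042 m and distance of each of extension_tube_center, trigger_box_center from where it was at the start of the episode below 0.02 m); the robot touches nothing.
It fails at once if the camera or a lens dropped: let go above its nest with more than 25 mm to fall ((horizontal distance between lens_small_center and nest_small below 0.03 m and z of lens_small_center in the frame of nest_small above 0.062 m and contact force between the fingers and lens_small below 0.01 N) or (horizontal distance between lens_medium_center and nest_medium below 0.03 m and z of lens_medium_center in the frame of nest_medium above 0.064 m and contact force between the fingers and lens_medium below 0.01 N) or (horizontal distance between lens_large_center and nest_large below 0.03 m and z of lens_large_center in the frame of nest_large above 0.069 m and contact force between the fingers and lens_large below 0.01 N) or (horizontal distance between camera_center and nest_square below 0.03 m and z of camera_center in the frame of nest_square above 0.062 m and contact force between the fingers and camera below 0.01 N)).
It fails at once if the extension tube moved more than 20 mm or was knocked over (distance of extension_tube_center from where it was at the start of the episode above 0.02 m or angle between extension_tube_center's own z axis and vertical above 0.6 rad).
It fails at once if the trigger box moved more than 20 mm or was knocked over (distance of trigger_box_center from where it was at the start of the episode above 0.02 m or angle between trigger_box_center's own z axis and vertical above 0.6 rad).
It also fails if it takes over 115 s, if anything falls off the work surface, if the arm or the gripper's body presses on something with over 40 N, if the wrist force passes 120 N, or if a joint passes its speed limit or range.

## Robot

A 7-joint arm with a two-finger parallel gripper is mounted at the origin on the work surface. World frame = base frame: x ahead of the robot, y to its left, z up, the work surface at z = 0. Lengths are in mm, angles in rad, forces in N, time in s.
With the tool pointing down it reaches from about 425 to 825 mm from the base axis. Payload 3.6 kg.
Tool frame: the origin (TCP) lies midway between the tips of the shut fingers; the grasp point (between the pads) lies 19 mm behind it (grasp_offset is the distance from the TCP to the grasp point, in mm); z points along the fingers, x is the direction in which the jaws open and shut, and the axes are right-handed (so a half turn about z gives the same grasp; the last joint's range is limited). The gripper opens to 93 mm and grips with 3 to 60 N. Pads are 15 mm wide; open, the fingers measure 128 mm over their backs; the gripper's body (75 mm by 188 mm) begins 65 mm behind the grasp point.
Start: joints at [-1.185, 0.615, -0.013, 1.423, 0.008, 1.103, -0.04], TCP at [260.133, 595.645, 218.64] pointing down, gripper open.
Joint ranges: [-3.12, 3.12], [-0.3, 2.06], [-1.34, 1.32], [0.26, 2.42], [-1.36, 4.5], [0.01, 1.98], [-2.84, 2.84]. Speed limits (rad/s): [2.79, 2.79, 3.14, 3.14, 3.14, 3.14, 3.14].

## Interface

Orientations are given as a unit quaternion [x, y, z, w].
In Python, from bench import * gives the robot as it stands.
- The arm moves only by the tool apply_moves, never from a script. Its argument "rows" is one flat list of numbers, 6 for each row, row after row: the shift along the tool's x, y, z normalised to -1 to 1, where 1 is 0.03 m, then the turn, a rotation vector about the tool's x, y, z normalised to -1 to 1, where 1 is pi/2 rad. In form: [tx, ty, tz, ax, ay, az, tx, ty, tz, ax, ay, az, ...]. A call has exactly 8 rows; each row shifts and turns the pose as measured when the row begins, along the tool's axes as they then stand; what a row does not reach is not made up. A row lasts 1/8 s, in which the tool goes at most 62.5 mm and 10.7 degrees, less where a joint would pass 70% of its speed; a pose out of reach is approached as far as the arm can. A call with a number of a shift or a turn outside -1 to 1 is refused whole. A call with a gripper value outside its range is refused whole. "hand" is the opening, from 0 (shut) to 1 (fully open), set as the call begins (left out, the last holds). The fingers move at their own pace and stop on an object; "newtons" is the grip in N (left out, the last holds). Time passes only in rows, so rows that do not move let the fingers close, or fill a call up. It gives the time, the measured TCP pose, the force and the opening at its end, in the units of the state.
- state(): the state, without advancing time (a new reading comes with each control period).
- grab_frame(name): name is "scene" or "top" or "wrist"; returns a dict with "image" (480x640x3 uint8, red, green, blue), "fx", "fy", "cx", "cy" (pixels), "xyz" and "orientation" of the camera in the world; the wrist camera has in their place "hand_eye" (4x4, takes a point from camera to tool coordinates, whose origin is the TCP and whose axes are the tool frame's). Camera axes: x right, y down, z forward; pixel columns grow to the right and rows downward; lengths in mm; the calibration is good to about 2 mm. A picture is of the moment at which its call begins: read the wrist's pose just before it. There is no depth.
- finish_job(): hands the job in, once; it reports no verdict.
Trained networks look in the newest picture that a camera, given by its name, has taken for a name from the list of things; names that differ only in an ending like _2 or _b are one class to them, and where a whole thing is asked for, a point or a joint stands for the part that bears it (a point fixed in the world has none). Each returns a list of dicts, best first, with "conf" (0 to 1); they miss things now and then, are a little off and sometimes report something else, mostly with a low value. They report only what shows in the picture. A call takes as long as a camera call. They do not tell look-alikes from the thing itself.
- spot_in(thing, camera): "location" ([x, y, z] in mm, in world coordinates, good to about 4 mm: the middle of the surface that is visible of it).
- spot_point(thing, camera): "location" ([x, y, z] in mm, in world coordinates, good to about 4 mm: a listed point, or the origin of a listed thing).
The state is a dict: "t": time; "joints": joint angles; "qvel": joint speeds; "tau": joint torques, N m; "tcp_pos": TCP position; "ee_rot": TCP orientation; "wrist_force": force on the tool from outside, world axes, zero at the start; "torque": the same for the moment, N m; "finger_gap": finger opening in mm.
Only numpy, scipy, OpenCV 4.12 (cv2) and the standard library are available. Lean on these libraries where they do the work, as an engineer would, in place of code of your own. Each camera call takes 0.05 s, during which the arm holds its last target. There are 200 camera calls.

## Working session

There is one attempt and no reset: what is moved stays moved. The work goes in short steps, Python scripts to look and compute and a tool call to move; the robot and the scene stay as the last step left them, time stands still between calls to the robot, and variables do not carry over. Pictures are saved under pics/ and viewed, about 12 in all and at most 16, crops included, and the job is handed in when it is done.

Besides the shell and the picture viewer there is one more tool, called after ">>>" in YAML: its name, and indented under it one key for each argument. apply_moves: Moves the arm, as the interface text tells. Its arguments: {"type":"object","properties":{"rows":{"type":"array"},"hand":{"type":"number"},"newtons":{"type":"number"}},"required":["rows"]}

```bash
mkdir -p pics; ls
cat > h.py <<'E'
from bench import *
import numpy as np, cv2
from scipy.spatial.transform import Rotation as R
def save(name,f): 
    g=grab_frame(name); cv2.imwrite('pics/'+f,cv2.cvtColor(g['image'],cv2.COLOR_RGB2BGR)); return g
def campose(g,s=None):
    if 'hand_eye' in g:
        H=np.array(g['hand_eye']); Rt=R.from_quat(s['ee_rot']).as_matrix(); 
        return Rt@H[:3,:3], Rt@H[:3,3]+np.array(s['tcp_pos'])
    return R.from_quat(g['orientation']).as_matrix(), np.array(g['xyz'])
def proj(g,p,s=None):
    Rc,t=campose(g,s); c=Rc.T@(np.array(p)-t); return np.array([g['fx']*c[0]/c[2]+g['cx'],g['fy']*c[1]/c[2]+g['cy']])
def back(g,u,v,z,s=None):
    Rc,t=campose(g,s); d=Rc@np.array([(u-g['cx'])/g['fx'],(v-g['cy'])/g['fy'],1]); return t+d*(z-t[2])/d[2]
E
python3 - <<'E'
from h import *
np.set_printoptions(precision=1,suppress=True)
s=state(); print(s['t'],s['tcp_pos'],s['ee_rot'],s['finger_gap'])
for c in ['top','scene']:
    g=save(c,c+'0.png'); print(c,g['xyz'],g['fx'])
    for n in ['lens_small_center','lens_medium_center','lens_large_center','camera_center','nest_small','nest_medium','nest_large','nest_square','extension_tube_center','trigger_box_center']:
        for d in spot_point(n,c)[:4]: print(n,np.array(d['location']),round(d['conf'],2),proj(g,d['location']).round())
E
```

```text
pics
0.0 [259.8 594.9 217.5] [ 0.8  0.5 -0.   0. ] 93.31574185742916
top [311.  -60.8 956.8] 461.620418141037
lens_small_center [448.8 -60.7  33.6] 0.69 [319. 257.]
lens_small_center [ 561.3 -286.9   23.5] 0.57 [426. 202.]
lens_medium_center [563.3 -53.1  36.5] 0.7 [314. 202.]
lens_large_center [ 431.6 -169.3   45.4] 0.88 [374. 264.]
lens_large_center [ 314.  -235.8   40.6] 0.78 [410. 323.]
lens_large_center [ 322.  -129.9   36.7] 0.7 [356. 320.]
camera_center [450.8 -60.3  33.8] 0.72 [319. 256.]
camera_center [ 433.4 -397.6   29.3] 0.62 [486. 261.]
nest_small [519.9 253.1   6.6] 0.83 [169. 229.]
nest_medium [596.2 139.6   5.3] 0.95 [224. 193.]
nest_large [500.1 160.4   6.5] 0.79 [213. 237.]
nest_square [ 563.2 -287.7   22.7] 0.67 [426. 201.]
nest_square [613.5 234.9   4.9] 0.59 [180. 186.]
extension_tube_center [ 560.2 -289.6   21.9] 0.64 [427. 203.]
trigger_box_center [ 557.3 -165.6   21.4] 0.9 [368. 206.]
scene [1109.8 -106.6  792.4] 472.4989392977814
lens_small_center [450.3 -62.4  30.8] 0.59 [310. 225.]
lens_medium_center [561.4 -52.2  35.7] 0.87 [318. 265.]
lens_large_center [ 321.1 -128.9   35.7] 0.91 [277. 182.]
lens_large_center [ 432.8 -166.4   38.9] 0.71 [260. 218.]
lens_large_center [ 314.9 -238.4   39.1] 0.65 [229. 181.]
camera_center [ 434.  -395.1   31.9] 0.66 [152. 225.]
nest_medium [589.  136.3   5.6] 0.59 [412. 281.]
nest_medium [614.1 233.4   3. ] 0.29 [462. 290.]
nest_large [499.3 159.2   4.1] 0.65 [414. 246.]
nest_square [613.4 230.7   2.9] 0.83 [461. 290.]
extension_tube_center [ 562.8 -290.5   22.5] 0.93 [197. 275.]
```

View pics/top0.png

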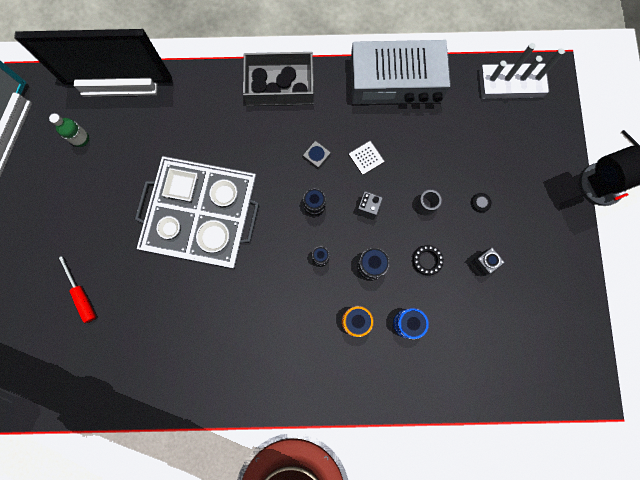

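View pics/scene0.png

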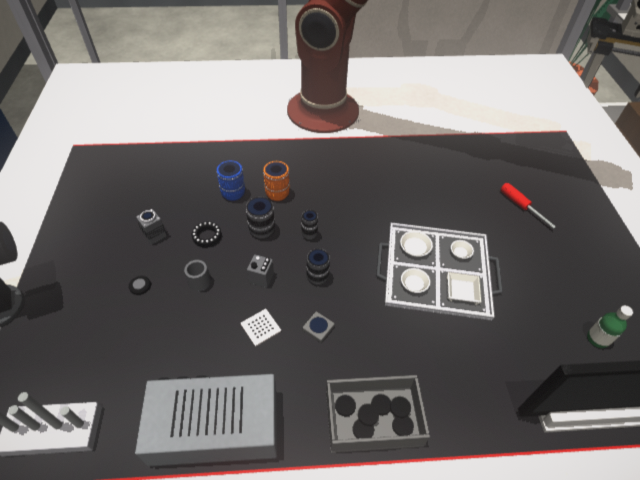

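The top view shows the kit on the right and the tray at (197,212).

Candidates, by top-image pixel:
- **Small lens:** lens at (320,256). The tube (430,202) and cap (481,202) could be mistaken for it.
- **Medium lens:** (314,202). The tube (430,202) could be mistaken for it.
- **Large lens:** dark one at (374,264). Orange (357,321), blue (411,323) and the ring (428,260) could be mistaken for it.
- **Camera:** (489,261), with a round mount. The trigger box (369,205) and the flat plate (317,154) could be mistaken for it.

I'll check these in one crop.

```bash
cat >> h.py <<'E'
def tri(obs):  # obs: list of (g,s,u,v) -> least-squares point
    A=np.zeros((3,3));b=np.zeros(3)
    for g,s,u,v in obs:
        Rc,t=campose(g,s); d=Rc@np.array([(u-g['cx'])/g['fx'],(v-g['cy'])/g['fy'],1]); d/=np.linalg.norm(d)
        P=np.eye(3)-np.outer(d,d); A+=P; b+=P@t
    return np.linalg.solve(A,b)
E
python3 - <<'E'
from h import *
np.set_printoptions(precision=1,suppress=True)
a=cv2.imread('pics/top0.png'); c=cv2.resize(a[145:345,295:510],None,fx=2.6,fy=2.6,interpolation=3)
t=cv2.resize(a[145:275,130:265],None,fx=2.6,fy=2.6,interpolation=3)
# side by side crop
o=np.zeros((530,800,3),np.uint8); o[:c.shape[0],:c.shape[1]]=c; 
t=cv2.resize(t,(235,226)); o[:226,562:797]=t
cv2.imwrite('pics/crop1.png',o)
g=grab_frame('top'); g2=grab_frame('scene')
w=grab_frame('wrist'); print(np.array(w['hand_eye']),w['fx'])
# tray cups: white blobs
from math import atan2,degrees
for n,gg,f in (('top',g,'top0'),('scene',g2,'scene0')):
    roi=gg['image'].min(2)>200; m=roi.astype(np.uint8); 
    N,l,st,ce=cv2.connectedComponentsWithStats(m)
    for i in range(1,N):
        if 150<st[i][4]<3000: print(n,st[i],ce[i],back(gg,*ce[i],15))
print(state()['ee_rot'])
E
```

```text
[[   1.    -0.     0.    -0.5]
 [   0.     1.     0.3  -73.8]
 [  -0.    -0.3    1.  -166.6]
 [   0.     0.     0.     1. ]] 337.60328511070827
top [  0  41  38  22 541] [14.  52.2] [933.8 618.5  15. ]
top [483  65  65  29 973] [512.3  83.5] [ 831.1 -497.2   15. ]
top [ 74  79  77   7 461] [112.  82.] [855.4 392.1  15. ]
top [  0  93  19  43 256] [  7.7 111.5] [789.8 617.4  15. ]
top [  0 101  29  67 187] [ 13.6 133.1] [738.8 599.   15. ]
top [349 142  35  32 526] [366.1 157.3] [ 666.  -166.4   15. ]
top [ 137  157  118  111 2472] [196.3 213.1] [550.6 195.3  15. ]
top [162 168  35  33 691] [178.5 185. ] [612.9 235.   15. ]
top [210 180  27  26 497] [222.1 192.3] [594.7 141.9  15. ]
top [157 216  22  23 353] [167.1 227. ] [521.9 255.5  15. ]
top [196 220  33  32 731] [211.3 235.7] [501.5 162.6  15. ]
scene [ 386  224  108   92 2021] [432.6 265. ] [557.8 183.4  15. ]
scene [451 241  23  17 231] [461.3 248.2] [517.7 253.8  15. ]
scene [401 268  29  24 424] [415.2 279.4] [591.1 140.8  15. ]
scene [448 273  33  29 584] [462.1 286.9] [613.7 229.9  15. ]
scene [241 310  39  35 587] [260.2 326.5] [ 679.4 -166.7   15. ]
scene [   0  403   96   48 1887] [ 50.1 434. ] [ 851.6 -496.    15. ]
scene [551 410  89  11 590] [594.3 414.9] [874.  382.9  15. ]
[ 0.8  0.5 -0.   0. ]
```

View pics/crop1.png

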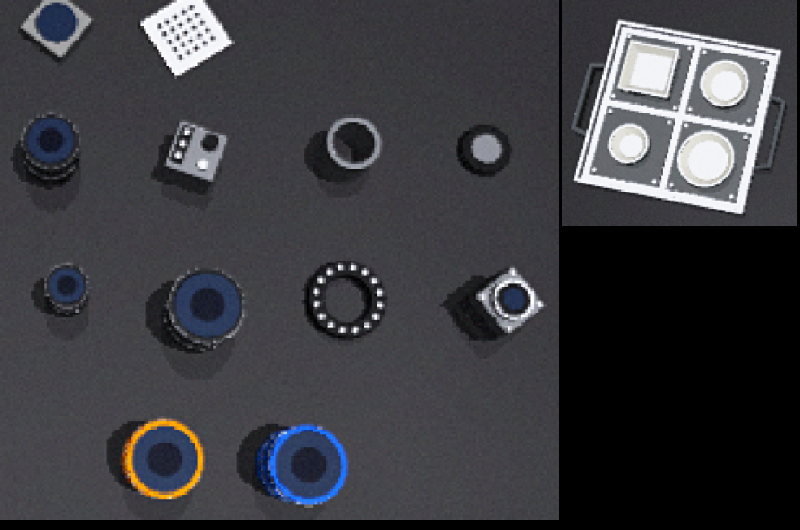

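The crop confirms these choices. At crop pixels: small lens (67,288), medium (50,140), dark large lens (205,305), and camera with a round mount on a finned cube (512,298). The tube (353,143) and trigger box (196,150) stay put. The tray cups clearly show square at top left, medium top right, small bottom left and large bottom right. Both views agree on the tray: centre (556.6,196.8), yaw −12.4°.

```bash
cat >> h.py <<'E'
np.set_printoptions(precision=3,suppress=True)
C=np.array([556.6,196.8]); a_=np.radians(-12.4); e1=np.array([np.cos(a_),np.sin(a_)]); e2=np.array([-e1[1],e1[0]])
NEST=dict(square=C+47.5*e1+47.5*e2,medium=C+47.5*e1-47.5*e2,large=C-47.5*e1-47.5*e2,small=C-47.5*e1+47.5*e2)
def rows(p,yaw=None,s=None):
    """total units (sum over rows) in tool axes to reach p; yaw deg of tool x"""
    s=s or state(); Rt=R.from_quat(s['ee_rot'])
    d=Rt.inv().apply(np.array(p)-s['tcp_pos'])/30
    x=Rt.as_matrix()[:,0]; cur=np.degrees(np.arctan2(x[1],x[0])); z=Rt.as_matrix()[:,2]
    # tilt fix + yaw
    rv=np.zeros(3)
    if yaw is not None:
        y=np.radians(yaw); T=np.array([[np.cos(y),np.sin(y),0],[np.sin(y),-np.cos(y),0],[0,0,-1.]]).T
        rv=(Rt.inv()*R.from_matrix(T)).as_rotvec()/(np.pi/2)
    print('t',round(s['t'],2),'tcp',np.array(s['tcp_pos']).round(1),'yaw',round(cur,1),'gap',round(s['finger_gap'],1),'F',np.array(s['wrist_force']).round(1))
    print('  total',d.round(2),'rot',rv.round(3),'per8',(d/8).round(3))
E
python3 -c "
from h import *
rows([400,380,218],77.6); rows([480,150,180],77.6)"
```

```text
t 1.25 tcp [260.1 595.6 218.6] yaw 66.4 gap 93.5 F [ 0.5  0.6 -1. ]
  total [-4.72  7.15  0.02] rot [-0.     0.    -0.124] per8 [-0.59   0.894  0.003]
t 1.25 tcp [260.1 595.6 218.6] yaw 66.4 gap 93.5 F [ 0.5  0.6 -1. ]
  total [-10.68  12.66   1.29] rot [-0.     0.    -0.124] per8 [-1.335  1.583  0.161]
```

>>> apply_moves:
  rows: [-0.6,0.9,0,0,0,-0.02,-0.6,0.9,0,0,0,-0.02,-0.6,0.9,0,0,0,-0.02,-0.6,0.9,0,0,0,-0.02,-0.6,0.9,0,0,0,-0.02,-0.7,0.9,0,0,0,-0.02,-0.8,0.9,0,0,0,-0.02,-0.9,0.8,0,0,0,0]
  hand: 0.75

```text
t: 2.25
tcp_pos: [419.8, 375.9, 218.4]
ee_rot: [0.767, 0.642, 0.001, -0.001]
wrist_force: [-0.5, 0.2, 0.1]
finger_gap: 69.9
```

```bash
python3 -c "
from h import *
rows([450,-61,150],77.6)"
```

```text
t 2.25 tcp [419.8 375.9 218.4] yaw 79.9 gap 69.9 F [-0.5  0.2  0.1]
  total [-14.17   3.55   2.23] rot [-0.    -0.002  0.026] per8 [-1.771  0.443  0.278]
```

>>> apply_moves:
  rows: [-1,0.25,0,0,0,0.026,-1,0.25,0,0,0,0,-1,0.25,0,0,0,0,-1,0.25,0,0,0,0,-1,0.25,0.1,0,0,0,-1,0.25,0.1,0,0,0,-1,0.25,0.1,0,0,0,-1,0.25,0.1,0,0,0]

```text
t: 3.25
tcp_pos: [430.6, 120.0, 206.8]
ee_rot: [0.781, 0.624, 0.005, -0.0]
wrist_force: [0.3, 0.2, -0.1]
finger_gap: 69.5
```

>>> apply_moves:
  rows: [-1,0.25,0.3,0,0,0,-1,0.25,0.3,0,0,0,-1,0.25,0.3,0,0,0,-1,0.25,0.3,0,0,0,-1,0.25,0.3,0,0,0,-0.8,0.25,0.3,0,0,0,-0.4,0.1,0,0,0,0,0,0,0,0,0,0]

```text
t: 4.25
tcp_pos: [439.3, -79.7, 152.6]
ee_rot: [0.782, 0.623, 0.008, 0.002]
wrist_force: [0.2, 1.0, -0.2]
finger_gap: 69.8
```

```bash
python3 -c "
from h import *
s=state(); g=save('wrist','w1.png')
for n in ['lens_small_center','lens_medium_center','lens_large_center']:
    for d in spot_point(n,'wrist')[:3]: print(n,np.array(d['location']).round(1),round(d['conf'],2),proj(g,d['location'],s).round())
rows([450,-61,25],77.6)"
```

```text
lens_small_center [450.5 -64.8  29. ] 0.66 [333. 241.]
lens_medium_center [561.3 -48.5  33.4] 0.88 [374. 346.]
lens_large_center [ 311.  -237.9   40.3] 0.86 [ 78. 126.]
lens_large_center [ 436.3 -163.5   36.1] 0.67 [220. 253.]
t 4.45 tcp [439.3 -78.  152.6] yaw 77.2 gap 69.7 F [-1.  -0.8 -0.8]
  total [0.59 0.17 4.26] rot [ 0.008 -0.006 -0.004] per8 [0.074 0.021 0.533]
```

View pics/w1.png

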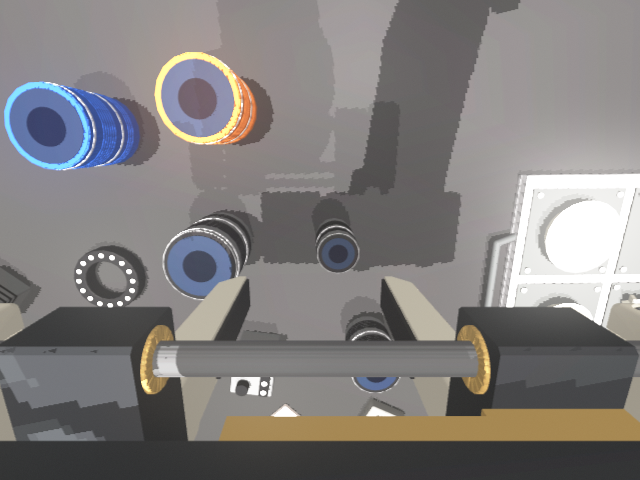

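The wrist view shows the small lens' glass at (338,254), large (204,266), medium (376,374), and blue/orange at the left. I'll triangulate the tops against the top view.

```bash
python3 -c "
from h import *
s=state(); g=grab_frame('wrist'); t=grab_frame('top')
for n,a,b in (('small',(320.8,254.6),(338,254)),('large',(375,261.2),(204,266)),('medium',(314.6,198.3),(377,374))):
    p=tri([(t,None,*a),(g,s,*b)]); print(n,p, back(t,*a,p[2])-back(g,*b,p[2],s), back(g,*b,{'small':64,'large':78,'medium':68}[n],s),back(t,*a,{'small':64,'large':78,'medium':68}[n]))
"
```

```text
small [447.287 -62.829  75.505] [ 0.17  -2.707  0.   ] [451.111 -61.393  64.   ] [449.15  -64.227  64.   ]
large [ 435.64  -168.976   62.643] [-3.159 -1.509 -0.   ] [ 432.869 -161.928   78.   ] [ 431.955 -167.876   78.   ]
medium [560.318 -52.68   74.413] [ 0.306 -3.354 -0.   ] [565.3   -50.682  68.   ] [562.277 -54.311  68.   ]
```

>>> apply_moves:
  rows: [0.3,0.1,0.3,0.008,-0.006,0,0.25,0.1,0.5,0,0,0,0,0,0.7,0,0,0,0,0,0.7,0,0,0,0,0,0.7,0,0,0,0,0,0.7,0,0,0,0,0,0.4,0,0,0,0,0,0,0,0,0]

```text
t: 5.55
tcp_pos: [450.6, -55.8, 23.1]
ee_rot: [0.779, 0.628, -0.001, -0.002]
wrist_force: [-0.3, 0.2, 0.3]
finger_gap: 69.9
```

```bash
python3 -c "
from h import *
rows([450.3,-62.5,25],77.6)"
```

```text
t 5.55 tcp [450.6 -55.8  23.1] yaw 77.8 gap 69.9 F [-0.3  0.2  0.3]
  total [-0.22  0.04 -0.06] rot [-0.003 -0.001  0.002] per8 [-0.027  0.005 -0.008]
```

>>> apply_moves:
  rows: [-0.22,0.04,-0.06,0,0,0,0,0,0,0,0,0,0,0,0,0,0,0,0,0,0,0,0,0,0,0,0,0,0,0,0,0,0,0,0,0,0,0,0,0,0,0,0,0,0,0,0,0]
  hand: 0.2
  newtons: 25

```text
t: 6.55
tcp_pos: [451.5, -63.2, 26.7]
ee_rot: [0.779, 0.628, 0.0, -0.001]
wrist_force: [-1.3, -0.4, 0.1]
finger_gap: 33.6
```

>>> apply_moves:
  rows: [0,0,-0.2,0,0,0,0,0,-0.7,0,0,0,0,0,-0.8,0,0,0,0.6,0,-0.7,0,0,0,0.8,0,-0.4,0,0,0,0.8,0,0,0,0,0,0.9,0,0,0,0,0,1,0,0,0,0,0]

```text
t: 7.55
tcp_pos: [477.8, 57.0, 116.2]
ee_rot: [0.781, 0.625, 0.0, -0.0]
wrist_force: [0.7, -0.6, -1.3]
finger_gap: 33.4
```

```bash
python3 -c "
from h import *
rows([*NEST['small'],60],77.6); print(NEST)"
```

```text
t 7.55 tcp [477.8  57.  116.2] yaw 77.3 gap 33.4 F [ 0.7 -0.6 -1.3]
  total [ 6.7  -0.05  1.88] rot [ 0.    -0.001 -0.003] per8 [ 0.837 -0.006  0.235]
{'square': array([613.192, 232.992]), 'medium': array([592.792, 140.208]), 'large': array([500.008, 160.608]), 'small': array([520.408, 253.392])}
```

>>> apply_moves:
  rows: [1,0,0,0,0,0,1,0,0,0,0,0,1,0,0.1,0,0,0,1,0,0.3,0,0,0,1,0,0.4,0,0,0,0.9,0,0.4,0,0,0,0.5,0,0.2,0,0,0,0.2,0,0,0,0,0]

```text
t: 8.55
tcp_pos: [520.8, 258.1, 75.6]
ee_rot: [0.78, 0.626, 0.001, -0.0]
wrist_force: [-0.7, 0.7, -1.0]
finger_gap: 33.2
```

```bash
python3 -c "
from h import *
s=state(); g=save('wrist','w2.png')
for n in ['nest_small','nest_medium','nest_large','nest_square','lens_small_center']:
    for d in spot_point(n,'wrist')[:3]: print(n,np.array(d['location']).round(1),round(d['conf'],2),proj(g,d['location'],s).round())
rows([*NEST['small'],32],77.6)"
```

```text
nest_small [520.5 254.8   4.9] 0.81 [311. 253.]
nest_large [502.6 161.4   2.9] 0.81 [183. 256.]
nest_square [502.8 160.9   2.8] 0.6 [183. 257.]
lens_small_center [520.4 257.6  77.7] 0.96 [315. 293.]
t 8.85 tcp [521.5 256.4  76.4] yaw 77.3 gap 33.3 F [-0.2 -0.9 -0.4]
  total [-0.11 -0.02  1.48] rot [ 0.001 -0.001 -0.003] per8 [-0.013 -0.002  0.185]
```

View pics/w2.png

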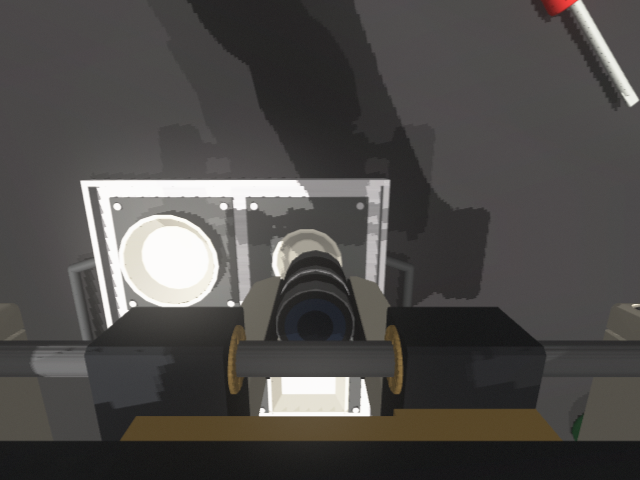

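The held lens is at (315,310), just above the small cup at (307,255), and the tray edges are level with the image. The wrist reading agrees with the nest estimate, so I'm lowering it.

>>> apply_moves:
  rows: [-0.1,0,0.2,0,0,0,0,0,0.3,0,0,0,0,0,0.3,0,0,0,0,0,0.3,0,0,0,0,0,0.2,0,0,0,0,0,0.1,0,0,0,0,0,0.05,0,0,0,0,0,0,0,0,0]

```text
t: 9.85
tcp_pos: [521.6, 251.5, 36.6]
ee_rot: [0.782, 0.624, 0.002, 0.001]
wrist_force: [0.7, 0.7, -1.4]
finger_gap: 33.5
```

```bash
python3 -c "
from h import *
rows([*NEST['small'],31],77.6)"
```

```text
t 9.85 tcp [521.6 251.5  36.6] yaw 77.2 gap 33.5 F [ 0.7  0.7 -1.4]
  total [ 0.05 -0.05  0.19] rot [ 0.002 -0.001 -0.005] per8 [ 0.006 -0.007  0.023]
```

>>> apply_moves:
  rows: [0.05,-0.03,0.1,0,0,0,0,0,0.1,0,0,0,0,0,0,0,0,0,0,0,0,0,0,0,0,0,0,0,0,0,0,0,0,0,0,0,0,0,0,0,0,0,0,0,0,0,0,0]

```text
t: 10.85
tcp_pos: [522.4, 252.1, 36.3]
ee_rot: [0.782, 0.623, 0.002, 0.001]
wrist_force: [-0.7, 0.5, 2.7]
finger_gap: 33.5
```

```bash
python3 -c "
from h import *
rows([*NEST['small'],31],77.6)"
```

```text
t 10.85 tcp [522.4 252.1  36.3] yaw 77.1 gap 33.5 F [-0.7  0.5  2.7]
  total [ 0.03 -0.07  0.18] rot [ 0.003 -0.    -0.005] per8 [ 0.003 -0.009  0.022]
```

>>> apply_moves:
  rows: [0.04,-0.08,0,0,0,0,0,0,0.05,0,0,0,0,0,0.05,0,0,0,0,0,0.1,0,0,0,0,0,0.1,0,0,0,0,0,0,0,0,0,0,0,0,0,0,0,0,0,0,0,0,0]

```text
t: 11.85
tcp_pos: [521.9, 253.0, 36.3]
ee_rot: [0.782, 0.623, 0.003, 0.003]
wrist_force: [-0.2, -1.1, 4.1]
finger_gap: 33.5
```

```bash
python3 -c "
from h import *
rows([*NEST['small'],31],77.6)"
```

```text
t 11.85 tcp [521.9 253.   36.3] yaw 77.0 gap 33.5 F [-0.2 -1.1  4.1]
  total [ 0.   -0.05  0.18] rot [ 0.005 -0.001 -0.006] per8 [ 0.    -0.007  0.022]
```

The wrist force rises (about 4 N) at TCP z 36. The networks put the nest origin at z≈5, so the floor is at 10 and the lens is fully seated. I'm releasing it.

>>> apply_moves:
  rows: [0,0,0,0,0,0,0,0,0,0,0,0,0,0,0,0,0,0,0,0,-0.3,0,0,0,0,0,-0.8,-0.005,0,0,0,0,-1,0,0,0,-0.2,0,-0.8,0,0,0,-0.6,0.2,-0.3,0,0,0]
  hand: 0.65

```text
t: 12.85
tcp_pos: [519.3, 230.3, 134.6]
ee_rot: [0.781, 0.624, 0.004, 0.004]
wrist_force: [0.5, 0.5, 0.4]
finger_gap: 60.3
```

```bash
python3 -c "
from h import *
s=state(); g=save('wrist','w3.png')
for d in spot_point('lens_small_center','wrist')[:2]: print(np.array(d['location']).round(1),round(d['conf'],2))
rows([562.5,-52,140],77.6)"
```

```text
[521.4 249.4  42.9] 0.92
t 12.95 tcp [520.2 225.7 134. ] yaw 76.9 gap 61.0 F [-0.8 -0.2 -0.7]
  total [-8.69  3.48 -0.14] rot [ 0.008  0.001 -0.008] per8 [-1.087  0.435 -0.017]
```

View pics/w3.png

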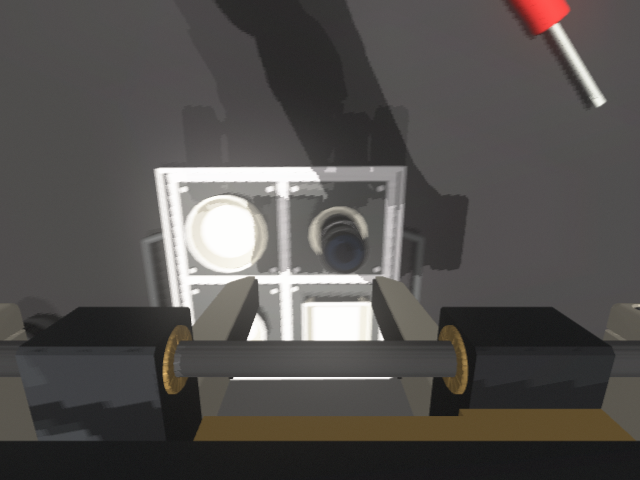

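The small lens stands upright in its cup at (340,240), at z≈43, i.e. fully seated. Next is the medium lens.

>>> apply_moves:
  rows: [-1,0.5,0,0.008,0,-0.008,-1,0.5,0,0,0,0,-1,0.5,0,0,0,0,-1,0.5,0,0,0,0,-1,0.4,0,0,0,0,-1,0.4,0,0,0,0,-1,0.4,0,0,0,0,-0.9,0.2,0,0,0,0]
  hand: 0.8

```text
t: 13.95
tcp_pos: [564.9, -35.4, 124.9]
ee_rot: [0.779, 0.627, -0.007, -0.005]
wrist_force: [-0.6, -0.5, 0.7]
finger_gap: 74.5
```

```bash
python3 -c "
from h import *
rows([562.5,-52,27],77.6)
s=state(); g=grab_frame('wrist')
for d in spot_point('lens_medium_center','wrist')[:2]: print(np.array(d['location']).round(1),round(d['conf'],2))
rows([562.5,-52,27],77.6)"
```

```text
t 13.95 tcp [564.9 -35.4 124.9] yaw 77.7 gap 74.5 F [-0.6 -0.5  0.7]
  total [-0.54  0.09  3.26] rot [-0.01   0.003  0.001] per8 [-0.068  0.012  0.408]
t 14.05 tcp [564.3 -38.8 124.9] yaw 77.3 gap 74.6 F [ 0.3 -0.2  0. ]
  total [-0.42  0.09  3.27] rot [-0.01   0.005 -0.003] per8 [-0.052  0.011  0.408]
```

>>> apply_moves:
  rows: [-0.4,0.08,0,-0.008,0.004,0,-0.05,0,0.3,0,0,0,0,0,0.6,0,0,0,0,0,0.7,0,0,0,0,0,0.7,0,0,0,0,0,0.6,0,0,0,0,0,0.3,0,0,0,0,0,0,0,0,0]

```text
t: 15.05
tcp_pos: [561.5, -42.3, 22.0]
ee_rot: [0.777, 0.629, -0.0, -0.005]
wrist_force: [-0.6, 0.0, 1.2]
finger_gap: 74.5
```

```bash
python3 -c "
from h import *
rows([562.5,-52,27],77.6)"
```

```text
t 15.05 tcp [561.5 -42.3  22. ] yaw 78.0 gap 74.5 F [-0.6  0.   1.2]
  total [-0.31  0.1  -0.17] rot [-0.005 -0.004  0.004] per8 [-0.039  0.012 -0.021]
```

>>> apply_moves:
  rows: [-0.2,0.06,-0.2,-0.003,-0.003,0,-0.1,0.04,0,0,0,0,0,0,0,0,0,0,0,0,0,0,0,0,0,0,0,0,0,0,0,0,0,0,0,0,0,0,0,0,0,0,0,0,0,0,0,0]
  hand: 0.3

```text
t: 16.05
tcp_pos: [564.1, -52.7, 30.5]
ee_rot: [0.777, 0.629, 0.001, -0.0]
wrist_force: [-0.4, -0.3, -0.3]
finger_gap: 43.3
```

>>> apply_moves:
  rows: [0,0,-0.1,0,0,0,0,0,-0.6,0,0,0,0,0,-0.8,0,0,0,0.3,0,-0.8,0,0,0,0.6,0,-0.4,0,0,0,0.8,0,0,0,0,0,0.9,0,0,0,0,0,1,0,0,0,0,0]

```text
t: 17.05
tcp_pos: [583.5, 56.5, 111.3]
ee_rot: [0.778, 0.628, -0.003, -0.003]
wrist_force: [0.8, 0.2, -2.8]
finger_gap: 43.6
```

```bash
python3 -c "
from h import *
rows([*NEST['medium'],75],77.6)"
```

```text
t 17.05 tcp [583.5  56.5 111.3] yaw 77.8 gap 43.6 F [ 0.8  0.2 -2.8]
  total [ 2.79 -0.28  1.21] rot [-0.005  0.     0.002] per8 [ 0.349 -0.035  0.152]
```

>>> apply_moves:
  rows: [0.7,0,0,-0.004,0,0,0.7,-0.1,0.1,0,0,0,0.6,-0.1,0.3,0,0,0,0.4,-0.1,0.3,0,0,0,0.2,0,0.3,0,0,0,0,0,0.1,0,0,0,0,0,0,0,0,0,0,0,0,0,0,0]

```text
t: 18.05
tcp_pos: [588.1, 143.4, 73.1]
ee_rot: [0.776, 0.63, -0.003, -0.003]
wrist_force: [0.4, 0.0, -2.7]
finger_gap: 43.1
```

```bash
python3 -c "
from h import *
rows([*NEST['medium'],40],77.6)
s=state(); g=grab_frame('wrist')
for n in ['lens_medium_center','nest_medium']:
  for d in spot_point(n,'wrist')[:2]: print(n,np.array(d['location']).round(1),round(d['conf'],2))
"
```

```text
t 18.05 tcp [588.1 143.4  73.1] yaw 78.1 gap 43.1 F [ 0.4  0.  -2.7]
  total [-0.07  0.19  1.1 ] rot [-0.006  0.001  0.006] per8 [-0.009  0.023  0.138]
```

>>> apply_moves:
  rows: [-0.07,0.18,0.1,-0.005,0,0.005,0,0,0.3,0,0,0,0,0,0.3,0,0,0,0,0,0.2,0,0,0,0,0,0.1,0,0,0,0,0,0.05,0,0,0,0,0,0.05,0,0,0,0,0,0,0,0,0]

```text
t: 19.2
tcp_pos: [594.3, 139.6, 40.9]
ee_rot: [0.779, 0.627, 0.0, 0.001]
wrist_force: [0.5, -0.2, -2.7]
finger_gap: 43.1
```

```bash
python3 -c "
from h import *
rows([*NEST['medium'],39],77.6)
"
```

```text
t 19.2 tcp [594.3 139.6  40.9] yaw 77.6 gap 43.1 F [ 0.5 -0.2 -2.7]
  total [ 0.01 -0.05  0.06] rot [0.001 0.    0.   ] per8 [ 0.001 -0.007  0.008]
```

No contact yet, so I'm going down in small steps.

>>> apply_moves:
  rows: [0,-0.04,0.06,0,0,0,0,0,0.06,0,0,0,0,0,0.06,0,0,0,0,0,0.06,0,0,0,0,0,0,0,0,0,0,0,0,0,0,0,0,0,0,0,0,0,0,0,0,0,0,0]

```text
t: 20.2
tcp_pos: [594.6, 139.8, 40.5]
ee_rot: [0.779, 0.627, 0.002, 0.002]
wrist_force: [-0.1, -0.7, 1.2]
finger_gap: 43.5
```

Contact (about +4 N) at the predicted seated height, so I'm releasing.

>>> apply_moves:
  rows: [0,0,0,0,0,0,0,0,0,0,0,0,0,0,0,0,0,0,0,0,-0.3,0,0,0,0,0,-0.8,-0.003,0,0,0,0,-1,0,0,0,-0.3,0,-0.8,0,0,0,-0.7,-0.2,-0.2,0,0,0]
  hand: 0.75

```text
t: 21.2
tcp_pos: [581.9, 113.7, 137.2]
ee_rot: [0.778, 0.628, 0.005, 0.003]
wrist_force: [-0.4, 0.2, -0.0]
finger_gap: 69.5
```

```bash
python3 -c "
from h import *
s=state(); g=grab_frame('wrist')
for n in ['lens_medium_center','lens_small_center','nest_large']:
  for d in spot_point(n,'wrist')[:2]: print(n,np.array(d['location']).round(1),round(d['conf'],2),proj(g,d['location'],s).round())
rows([433,-166.5,150],77.6)
"
```

```text
lens_medium_center [594.2 142.3  42.1] 0.61 [353. 249.]
lens_small_center [521.8 255.6  42.8] 0.97 [487. 126.]
nest_large [501.8 159.6   1.5] 0.63 [347. 129.]
t 21.4 tcp [580.  112.3 134.6] yaw 77.6 gap 69.5 F [ 0.1 -0.2 -0.4]
  total [-10.13  -2.79  -0.54] rot [ 0.004 -0.     0.   ] per8 [-1.266 -0.349 -0.067]
```

>>> apply_moves:
  rows: [-1,-0.2,0,0.004,0,0,-1,-0.3,0,0,0,0,-1,-0.3,0,0,0,0,-1,-0.3,0,0,0,0,-1,-0.3,0,0,0,0,-1,-0.3,0,0,0,0,-1,-0.3,0,0,0,0,-1,-0.3,0,0,0,0]
  hand: 1

```text
t: 22.4
tcp_pos: [456.9, -105.2, 125.2]
ee_rot: [0.775, 0.632, -0.003, -0.007]
wrist_force: [0.5, -0.2, -0.3]
finger_gap: 92.9
```

```bash
python3 -c "
from h import *
rows([433,-166.5,130],77.6)
"
```

```text
t 22.4 tcp [ 456.9 -105.2  125.2] yaw 78.4 gap 92.9 F [ 0.5 -0.2 -0.3]
  total [-2.16 -0.37 -0.16] rot [-0.01  -0.003  0.009] per8 [-0.27  -0.047 -0.02 ]
```

>>> apply_moves:
  rows: [-0.7,-0.1,-0.16,-0.01,-0.003,0.008,-0.6,-0.1,0,0,0,0,-0.5,-0.1,0,0,0,0,-0.2,0,0,0,0,0,0,0,0,0,0,0,0,0,0,0,0,0,0,0,0,0,0,0,0,0,0,0,0,0]

```text
t: 23.4
tcp_pos: [433.9, -161.3, 126.3]
ee_rot: [0.778, 0.628, -0.001, -0.003]
wrist_force: [-0.4, -0.0, 0.7]
finger_gap: 92.8
```

```bash
python3 -c "
from h import *
s=state(); g=save('wrist','w4.png')
for d in spot_point('lens_large_center','wrist')[:4]: print(np.array(d['location']).round(1),round(d['conf'],2),proj(g,d['location'],s).round())
rows([433,-166.5,33],77.6)
"
```

```text
t 23.5 tcp [ 433.8 -161.5  126.3] yaw 77.8 gap 93.2 F [0.2 0.8 0.6]
  total [-0.18  0.03  3.11] rot [-0.004 -0.001  0.002] per8 [-0.022  0.003  0.389]
```

View pics/w4.png

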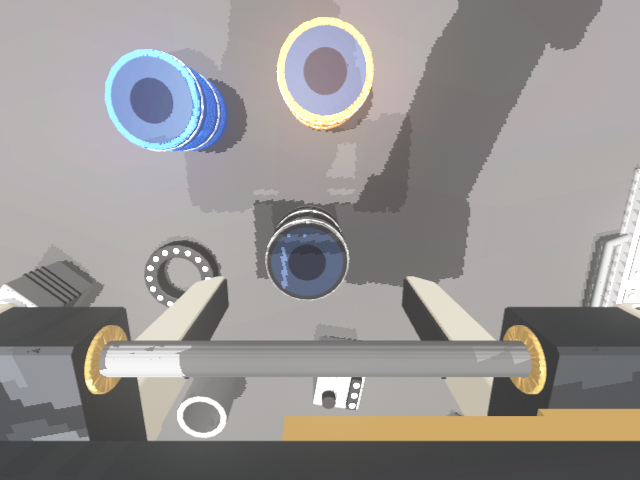

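The dark large lens is at (307,262), slightly left of centre between the open fingers. Orange (325,70) and blue (152,98) are well clear. I'm descending.

>>> apply_moves:
  rows: [-0.2,0.02,0,-0.004,0,0,-0.04,0,0.3,0,0,0,0,0,0.6,0,0,0,0,0,0.6,0,0,0,0,0,0.6,0,0,0,0,0,0.5,0,0,0,0,0,0.2,0,0,0,0,0,0,0,0,0]

```text
t: 24.5
tcp_pos: [432.4, -170.2, 37.6]
ee_rot: [0.779, 0.627, 0.001, -0.0]
wrist_force: [-0.1, -0.1, 0.5]
finger_gap: 92.6
```

```bash
python3 -c "
from h import *
rows([433,-167,33],77.6)
"
```

```text
t 24.5 tcp [ 432.4 -170.2   37.6] yaw 77.7 gap 92.6 F [-0.1 -0.1  0.5]
  total [ 0.11 -0.    0.15] rot [ 0.    -0.001  0.001] per8 [ 0.014 -0.001  0.019]
```

>>> apply_moves:
  rows: [0.1,0,0.12,0,0,0,0,0,0,0,0,0,0,0,0,0,0,0,0,0,0,0,0,0,0,0,0,0,0,0,0,0,0,0,0,0,0,0,0,0,0,0,0,0,0,0,0,0]
  hand: 0.4
  newtons: 35

```text
t: 25.5
tcp_pos: [434.1, -167.3, 35.0]
ee_rot: [0.779, 0.627, 0.002, 0.001]
wrist_force: [0.5, 0.1, 0.0]
finger_gap: 56.0
```

>>> apply_moves:
  rows: [0,0,-0.1,0,0,0,0,0,-0.6,0,0,0,0,0,-0.9,0,0,0,0,0,-1,0,0,0,0.3,0,-0.6,0,0,0,0.7,0,-0.2,0,0,0,0.9,0,0,0,0,0,1,0,0,0,0,0]

```text
t: 26.5
tcp_pos: [448.6, -83.0, 139.5]
ee_rot: [0.781, 0.624, -0.001, -0.001]
wrist_force: [-0.2, 0.8, -2.2]
finger_gap: 55.8
```

```bash
python3 -c "
from h import *
rows([*NEST['large'],85],77.6)
"
```

```text
t 26.5 tcp [448.6 -83.  139.5] yaw 77.2 gap 55.8 F [-0.2  0.8 -2.2]
  total [ 8.3  -0.12  1.82] rot [-0.002 -0.    -0.004] per8 [ 1.037 -0.015  0.227]
```

>>> apply_moves:
  rows: [1,0,0,-0.002,0,-0.004,1,0,0,0,0,0,1,0,0.1,0,0,0,1,0,0.2,0,0,0,1,0,0.3,0,0,0,1,0,0.3,0,0,0,0.9,0,0.3,0,0,0,0.5,0,0.2,0,0,0]

```text
t: 27.5
tcp_pos: [493.4, 140.9, 95.2]
ee_rot: [0.779, 0.627, -0.003, -0.002]
wrist_force: [1.2, 0.5, -2.5]
finger_gap: 55.7
```

```bash
python3 -c "
from h import *
rows([*NEST['large'],46],77.6)
"
```

```text
t 27.5 tcp [493.4 140.9  95.2] yaw 77.6 gap 55.7 F [ 1.2  0.5 -2.5]
  total [0.69 0.08 1.64] rot [-0.004  0.002  0.   ] per8 [0.087 0.011 0.205]
```

>>> apply_moves:
  rows: [0.4,0.06,0.1,-0.004,0.002,0,0.25,0.02,0.2,0,0,0,0,0,0.2,0,0,0,0,0,0,0,0,0,0,0,0,0,0,0,0,0,0,0,0,0,0,0,0,0,0,0,0,0,0,0,0,0]

```text
t: 28.5
tcp_pos: [500.0, 156.5, 79.4]
ee_rot: [0.781, 0.625, -0.001, 0.001]
wrist_force: [0.3, -0.4, -3.5]
finger_gap: 55.7
```

```bash
python3 -c "
from h import *
rows([*NEST['large'],46],77.6)
"
```

```text
t 28.5 tcp [500.  156.5  79.4] yaw 77.4 gap 55.7 F [ 0.3 -0.4 -3.5]
  total [ 0.14 -0.03  1.11] rot [-0.     0.001 -0.003] per8 [ 0.017 -0.004  0.139]
```

>>> apply_moves:
  rows: [0.13,-0.02,0.1,0,0,0,0,0,0.3,0,0,0,0,0,0.3,0,0,0,0,0,0.2,0,0,0,0,0,0.1,0,0,0,0,0,0.06,0,0,0,0,0,0,0,0,0,0,0,0,0,0,0]

```text
t: 29.5
tcp_pos: [502.2, 159.8, 45.7]
ee_rot: [0.781, 0.625, 0.0, 0.002]
wrist_force: [0.1, -1.1, -2.7]
finger_gap: 55.6
```

```bash
python3 -c "
from h import *
rows([*NEST['large'],45],77.6)
"
```

```text
t 29.5 tcp [502.2 159.8  45.7] yaw 77.3 gap 55.6 F [ 0.1 -1.1 -2.7]
  total [ 0.01 -0.08  0.02] rot [ 0.002  0.001 -0.003] per8 [ 0.001 -0.01   0.003]
```

>>> apply_moves:
  rows: [0,-0.05,0.05,0,0,0,0,0,0.05,0,0,0,0,0,0.05,0,0,0,0,0,0.05,0,0,0,0,0,0,0,0,0,0,0,0,0,0,0,0,0,0,0,0,0,0,0,0,0,0,0]

```text
t: 30.5
tcp_pos: [502.3, 159.6, 45.2]
ee_rot: [0.781, 0.624, 0.002, 0.003]
wrist_force: [1.3, -0.5, -0.1]
finger_gap: 55.8
```

Contact at the predicted height (45), so I'm releasing.

>>> apply_moves:
  rows: [0,0,0,0,0,0,0,0,0,0,0,0,0,0,0,0,0,0,0,0,-0.3,0,0,0,0,0,-0.8,-0.003,0,0,0,0,-1,0,0,0,-0.1,0,-0.9,0,0,0,-0.6,0,-0.3,0,0,0]
  hand: 0.82

```text
t: 31.5
tcp_pos: [495.3, 141.9, 148.2]
ee_rot: [0.78, 0.626, 0.004, 0.003]
wrist_force: [0.6, 0.4, -0.6]
finger_gap: 76.3
```

```bash
python3 -c "
from h import *
s=state(); g=grab_frame('wrist')
for n in ['lens_medium_center','lens_small_center','lens_large_center','nest_square']:
  for d in spot_point(n,'wrist')[:2]: print(n,np.array(d['location']).round(1),round(d['conf'],2),proj(g,d['location'],s).round())
rows([433.5,-396.5,150],45)
"
```

```text
lens_medium_center [590.8 138.2  43.1] 0.65 [334. 339.]
lens_small_center [520.3 250.3  40. ] 0.65 [447. 239.]
t 31.75 tcp [493.8 140.6 145.4] yaw 77.3 gap 76.0 F [ 0.4 -0.1 -0.1]
  total [-17.91   1.97  -0.12] rot [ 0.003 -0.     0.359] per8 [-2.238  0.246 -0.015]
```

>>> apply_moves:
  rows: [-1,0.1,0,0.003,0,0,-1,0.1,0,0,0,0,-1,0.1,0,0,0,0,-1,0.1,0,0,0,0,-1,0.1,0,0,0,0,-1,0.1,0,0,0,0,-1,0.1,0,0,0,0,-1,0.1,0,0,0,0]
  hand: 0.8

```text
t: 32.75
tcp_pos: [461.8, -99.0, 136.4]
ee_rot: [0.777, 0.63, -0.006, -0.006]
wrist_force: [0.5, -0.2, -0.4]
finger_gap: 74.3
```

>>> apply_moves:
  rows: [-1,0.1,0,0,0,0,-1,0.1,0,0,0,0,-1,0.1,0,0,0,0,-1,0.1,0,0,0,0,-1,0.1,0,0,0,0,-1,0.1,0,0,0,0,-1,0.1,0,0,0,0,-0.9,0.1,0,0,0,0]

```text
t: 33.75
tcp_pos: [433.9, -338.3, 125.4]
ee_rot: [0.775, 0.632, -0.008, -0.015]
wrist_force: [0.3, -0.0, 0.1]
finger_gap: 74.7
```

```bash
python3 -c "
from h import *
s=state(); g=save('wrist','w5.png')
for d in spot_point('camera_center','wrist')[:2]: print(np.array(d['location']).round(1),round(d['conf'],2),proj(g,d['location'],s).round())
rows([433.5,-396.5,145],45)
"
```

```text
[ 432.7 -391.1   32.1] 0.96 [250. 260.]
t 33.85 tcp [ 432.8 -341.   125.4] yaw 78.1 gap 74.2 F [-0.  -0.3 -0.2]
  total [-1.8   0.38 -0.67] rot [-0.021  0.004  0.368] per8 [-0.225  0.048 -0.084]
```

View pics/w5.png

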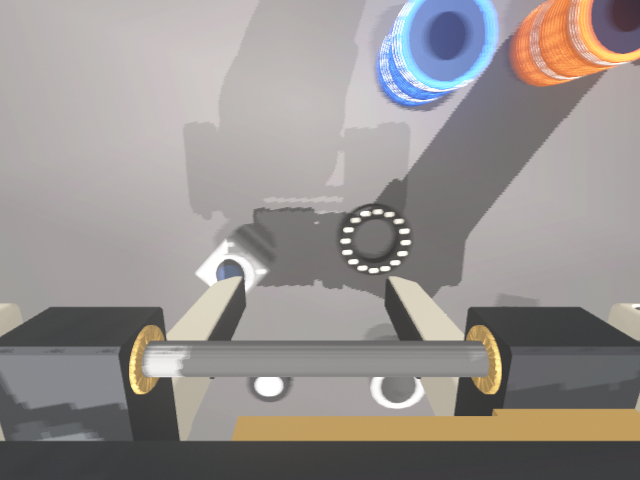

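The camera's ring is at (230,271), with top corners near (196,272), (230,238) and (269,269). I'll compute its yaw.

```bash
python3 -c "
from h import *
s=state(); g=grab_frame('wrist')
P=[back(g,*p,58,s)[:2] for p in ((196,272),(230,238),(269,269))]
for a,b in ((0,1),(1,2)):
  d=P[b]-P[a]; print(np.linalg.norm(d),np.degrees(np.arctan2(d[1],d[0])))
print((P[0]+P[2])/2, back(g,230,271,64,s))
im=cv2.imread('pics/w5.png')[215:315,180:300]; cv2.imwrite('pics/w5c.png',cv2.resize(im,None,fx=6,fy=6,interpolation=2))
"
```

```text
36.82276050490084 122.09998255955513
35.877723069803324 37.40893463700313
[ 430.202 -402.482] [ 428.559 -402.423   64.   ]
```

View pics/w5c.png

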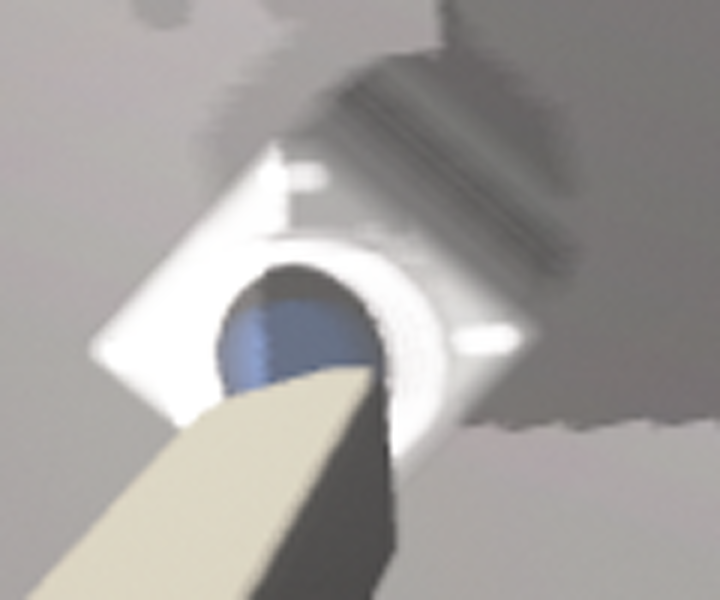

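>>> apply_moves:
  rows: [-1,0.15,-0.2,-0.01,0.004,0,-0.85,0.2,-0.2,-0.01,0,0,0,0,0,0,0,0.09,0,0,0,0,0,0.1,0,0,0,0,0,0.1,0,0,0,0,0,0.1,0,0,0,0,0,0.08,0,0,0,0,0,0]

```text
t: 34.9
tcp_pos: [439.2, -375.5, 130.8]
ee_rot: [0.951, 0.308, 0.004, -0.017]
wrist_force: [-0.3, -0.1, -0.3]
finger_gap: 74.3
```

```bash
python3 -c "
from h import *
s=state(); g=save('wrist','w6.png')
for d in spot_point('camera_center','wrist')[:2]: print(np.array(d['location']).round(1),round(d['conf'],2),proj(g,d['location'],s).round())
rows([432.5,-398,23],35.5)
"
```

```text
[ 434.8 -392.7   32.3] 0.9 [297. 259.]
t 35.0 tcp [ 439.  -376.1  131. ] yaw 35.9 gap 74.2 F [-0.1 -0.4 -0.7]
  total [-0.67  0.57  3.57] rot [-0.019 -0.011  0.004] per8 [-0.083  0.071  0.447]
```

View pics/w6.png

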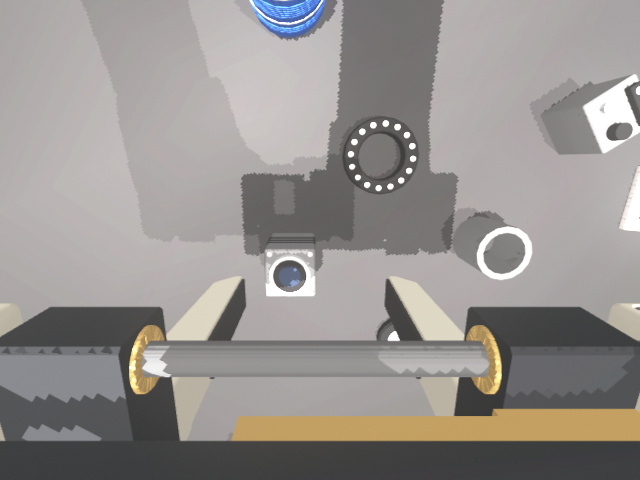

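The camera is square-on in the wrist view (top face 266–315, 249–296), so the yaw is right. The tube at (503,252) is clear.

```bash
python3 -c "
from h import *
s=state(); g=grab_frame('wrist'); p=back(g,290.5,272.5,58,s); print(p)
t=grab_frame('top'); u=proj(t,[433,-396,62]); print(u, tri([(t,None,491.9,259.6),(g,s,290.5,273.5)]),back(t,491.9,259.6,62))
rows([p[0],p[1],130],35.5); rows([434,-396,130],35.5)
"
```

```text
[ 433.067 -397.832   58.   ]
[490.785 259.337] [ 430.431 -392.356   77.39 ] [ 432.436 -398.126   62.   ]
t 35.1 tcp [ 438.5 -377.4  131.3] yaw 35.7 gap 74.2 F [ 0.2 -1.   0.3]
  total [-0.55  0.45  0.02] rot [-0.018 -0.011  0.003] per8 [-0.068  0.056  0.003]
t 35.1 tcp [ 438.5 -377.4  131.3] yaw 35.7 gap 74.2 F [ 0.2 -1.   0.3]
  total [-0.49  0.42  0.02] rot [-0.018 -0.011  0.003] per8 [-0.061  0.052  0.003]
```

Target is (433,−397.5). I'm moving over it and fixing the tilt first, then descending.

>>> apply_moves:
  rows: [-0.5,0.4,0,-0.018,-0.011,0,-0.05,0.05,0,0,0,0,0,0,0.4,0,0,0,0,0,0.5,0,0,0,0,0,0.4,0,0,0,0,0,0.2,0,0,0,0,0,0,0,0,0,0,0,0,0,0,0]

```text
t: 36.1
tcp_pos: [431.7, -399.5, 81.4]
ee_rot: [0.952, 0.307, -0.001, 0.0]
wrist_force: [0.1, 0.0, 0.4]
finger_gap: 74.2
```

```bash
python3 -c "
from h import *
rows([433,-397.5,23],35.7)
"
```

```text
t 36.1 tcp [ 431.7 -399.5   81.4] yaw 35.8 gap 74.2 F [0.1 0.  0.4]
  total [ 0.08 -0.03  1.95] rot [-0.     0.001  0.001] per8 [ 0.01  -0.004  0.243]
```

>>> apply_moves:
  rows: [0.08,-0.03,0.2,0,0,0,0,0,0.4,0,0,0,0,0,0.5,0,0,0,0,0,0.4,0,0,0,0,0,0.3,0,0,0,0,0,0.1,0,0,0,0,0,0,0,0,0,0,0,0,0,0,0]

```text
t: 37.1
tcp_pos: [433.5, -397.6, 20.5]
ee_rot: [0.952, 0.307, -0.001, 0.001]
wrist_force: [-0.8, -0.3, 0.3]
finger_gap: 74.1
```

>>> apply_moves:
  rows: [0,0,0,0,0,0,0,0,0,0,0,0,0,0,0,0,0,0,0,0,0,0,0,0,0,0,0,0,0,0,0,0,0,0,0,0,0,0,0,0,0,0,0,0,0,0,0,0]
  hand: 0.25
  newtons: 30

```text
t: 38.1
tcp_pos: [434.0, -398.1, 21.7]
ee_rot: [0.952, 0.307, -0.0, 0.002]
wrist_force: [0.3, -0.5, 0.8]
finger_gap: 37.9
```

```bash
python3 -c "
from h import *
rows([450,-200,130],77.6)
"
```

```text
t 38.1 tcp [ 434.  -398.1   21.7] yaw 35.8 gap 37.9 F [ 0.3 -0.5  0.8]
  total [ 4.29 -5.04 -3.63] rot [ 0.001  0.001 -0.465] per8 [ 0.536 -0.63  -0.454]
```

>>> apply_moves:
  rows: [0,0,-0.2,0,0,0,0,0,-0.7,0,0,0,0,0,-0.9,0,0,0,0,0,-0.9,0,0,-0.09,0,0,-0.6,0,0,-0.1,0,0,-0.2,0,0,-0.1,0,0,0,0,0,-0.1,0,0,0,0,0,-0.08]

```text
t: 39.1
tcp_pos: [432.2, -396.1, 130.5]
ee_rot: [0.769, 0.639, -0.002, -0.001]
wrist_force: [0.7, 0.2, -0.8]
finger_gap: 37.7
```

```bash
python3 -c "
from h import *
rows([*NEST['square'],110],77.6)
"
```

```text
t 39.1 tcp [ 432.2 -396.1  130.5] yaw 79.4 gap 37.7 F [ 0.7  0.2 -0.8]
  total [21.72  2.09  0.64] rot [-0.002  0.001  0.021] per8 [2.715 0.262 0.08 ]
```

>>> apply_moves:
  rows: [0.8,0.1,-0.04,-0.002,0.001,0.02,1,0.1,-0.04,0,0,0,1,0.1,-0.04,0,0,0,1,0.1,-0.04,0,0,0,1,0.1,-0.04,0,0,0,1,0.1,-0.04,0,0,0,1,0.1,-0.04,0,0,0,1,0.1,-0.04,0,0,0]

```text
t: 40.1
tcp_pos: [503.6, -169.9, 140.9]
ee_rot: [0.782, 0.623, -0.002, -0.0]
wrist_force: [0.3, 0.6, -0.5]
finger_gap: 37.7
```

>>> apply_moves:
  rows: [1,0.1,-0.04,0,0,0,1,0.1,-0.04,0,0,0,1,0.1,-0.04,0,0,0,1,0.1,-0.04,0,0,0,1,0.1,-0.04,0,0,0,1,0.1,-0.04,0,0,0,1,0.1,-0.04,0,0,0,1,0.1,-0.04,0,0,0]

```text
t: 41.1
tcp_pos: [580.2, 65.4, 150.9]
ee_rot: [0.783, 0.622, -0.004, -0.0]
wrist_force: [0.5, -0.9, -1.7]
finger_gap: 37.7
```

```bash
python3 -c "
from h import *
rows([*NEST['square'],110],77.6)
"
```

```text
t 41.1 tcp [580.2  65.4 150.9] yaw 77.0 gap 37.7 F [ 0.5 -0.9 -1.7]
  total [ 5.7  -0.18  1.33] rot [-0.003  0.004 -0.007] per8 [ 0.712 -0.022  0.166]
```

>>> apply_moves:
  rows: [0.9,0,0,-0.003,0.004,-0.006,0.9,0,0,0,0,0,0.9,0,0,0,0,0,0.9,0,0,0,0,0,0.9,0,0.2,0,0,0,0.7,0,0.4,0,0,0,0.3,0,0.4,0,0,0,0,0,0.3,0,0,0]

```text
t: 42.1
tcp_pos: [614.8, 234.2, 108.5]
ee_rot: [0.779, 0.627, -0.002, -0.001]
wrist_force: [-0.0, -0.4, -1.9]
finger_gap: 37.8
```

```bash
python3 -c "
from h import *
s=state(); g=save('wrist','w7.png')
for n in ['nest_square','camera_center']:
  for d in spot_point(n,'wrist')[:2]: print(n,np.array(d['location']).round(1),round(d['conf'],2),proj(g,d['location'],s).round())
rows([*NEST['square'],32],77.6)
"
```

```text
nest_square [610.5 233.6   6.6] 0.73 [314. 237.]
camera_center [614.7 240.6 121.4] 0.93 [328. 300.]
t 42.25 tcp [615.  232.2 109.2] yaw 77.6 gap 37.8 F [ 0.6 -0.3 -1.1]
  total [ 0.02 -0.05  2.57] rot [-0.002  0.002 -0.   ] per8 [ 0.002 -0.007  0.322]
```

View pics/w7.png

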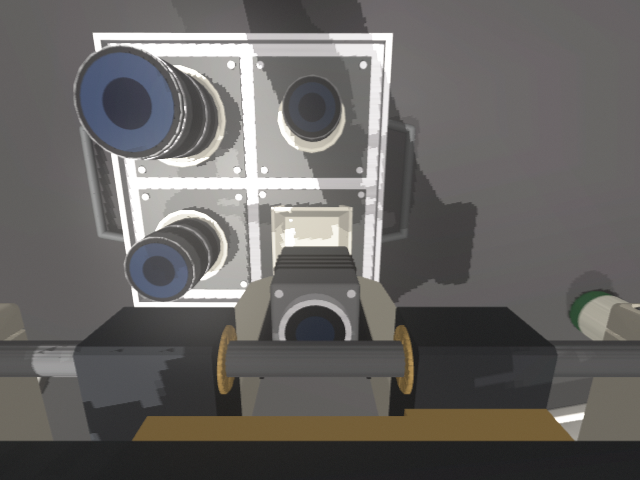

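The three lenses are seated upright. The camera is held square above the square cup at (312,235), with its edges parallel to the walls. I'm lowering it.

>>> apply_moves:
  rows: [0,-0.04,0.4,0,0,0,0,0,0.5,0,0,0,0,0,0.5,0,0,0,0,0,0.4,0,0,0,0,0,0.2,0,0,0,0,0,0,0,0,0,0,0,0,0,0,0,0,0,0,0,0,0]

```text
t: 43.25
tcp_pos: [614.8, 229.9, 46.1]
ee_rot: [0.781, 0.625, -0.002, 0.0]
wrist_force: [0.8, 0.1, -1.6]
finger_gap: 38.0
```

```bash
python3 -c "
from h import *
rows([*NEST['square'],32],77.6)
"
```

```text
t 43.25 tcp [614.8 229.9  46.1] yaw 77.4 gap 38.0 F [ 0.8  0.1 -1.6]
  total [ 0.09 -0.07  0.47] rot [-0.001  0.002 -0.003] per8 [ 0.011 -0.009  0.059]
```

>>> apply_moves:
  rows: [0.09,-0.06,0.05,0,0.002,-0.002,0,0,0.1,0,0,0,0,0,0.1,0,0,0,0,0,0.1,0,0,0,0,0,0.08,0,0,0,0,0,0.04,0,0,0,0,0,0,0,0,0,0,0,0,0,0,0]

```text
t: 44.25
tcp_pos: [614.0, 233.4, 31.8]
ee_rot: [0.78, 0.626, 0.0, -0.0]
wrist_force: [0.8, 0.5, -0.8]
finger_gap: 37.7
```

```bash
python3 -c "
from h import *
rows([*NEST['square'],31],77.6)
"
```

```text
t 44.25 tcp [614.  233.4  31.8] yaw 77.6 gap 37.7 F [ 0.8  0.5 -0.8]
  total [-0.02 -0.02  0.03] rot [-0.    -0.001 -0.   ] per8 [-0.002 -0.003  0.003]
```

>>> apply_moves:
  rows: [0,0,0.06,0,0,0,0,0,0.06,0,0,0,0,0,0.06,0,0,0,0,0,0,0,0,0,0,0,0,0,0,0,0,0,0,0,0,0,0,0,0,0,0,0,0,0,0,0,0,0]

```text
t: 45.25
tcp_pos: [614.3, 233.4, 31.7]
ee_rot: [0.78, 0.626, 0.001, -0.0]
wrist_force: [-1.1, 0.6, -0.1]
finger_gap: 37.5
```

It stopped at the predicted seated height (31.7), so I'm releasing and retreating.

>>> apply_moves:
  rows: [0,0,0,0,0,0,0,0,0,0,0,0,0,0,0,0,0,0,0,0,-0.3,0,0,0,0,0,-0.7,0,0,0,0,0,-1,0,0,0,0,0,-1,0,0,0,0,0,-0.9,0,0,0]
  hand: 0.7

```text
t: 46.25
tcp_pos: [613.6, 233.0, 152.3]
ee_rot: [0.78, 0.626, -0.0, -0.001]
wrist_force: [0.7, -0.2, -0.6]
finger_gap: 65.2
```

>>> apply_moves:
  rows: [0,0,-0.9,0,0,0,0.5,-0.5,-0.6,0,0,0,0.9,-0.9,-0.3,0,0,0,0.9,-0.9,0,0,0,0,0.9,-0.9,0,0,0,0,0.9,-0.9,0,0,0,0,0.5,-0.5,0,0,0,0,0,0,0,0,0,0]

```text
t: 47.25
tcp_pos: [499.2, 410.4, 214.0]
ee_rot: [0.778, 0.629, 0.003, -0.003]
wrist_force: [1.0, -0.5, 0.7]
finger_gap: 65.2
```

Run:
```python
from h import *
rows([0,0,0])
print(NEST)
for c in ['top','scene']:
    g=save(c,c+'9.png')
    for n in ['lens_small_center','lens_medium_center','lens_large_center','camera_center','extension_tube_center','trigger_box_center']:
        for d in spot_point(n,c)[:3]: print(c,n,np.array(d['location']).round(1),round(d['conf'],2))
a=cv2.imread('pics/top9.png')[140:340,130:510]; b=cv2.imread('pics/scene9.png')[210:330,370:510]
cv2.imwrite('pics/end.png',np.vstack([cv2.resize(a[:140,:],(560,206)),cv2.resize(b,(420,360)).copy() if 0 else cv2.copyMakeBorder(cv2.resize(b,(448,384)),0,0,0,112,0)]))
```

```text
t 47.25 tcp [499.2 410.4 214. ] yaw 77.9 gap 65.2 F [ 1.  -0.5  0.7]
  total [-16.91 -13.41   7.01] rot [0. 0. 0.] per8 [-2.114 -1.676  0.877]
{'square': array([613.192, 232.992]), 'medium': array([592.792, 140.208]), 'large': array([500.008, 160.608]), 'small': array([520.408, 253.392])}
top lens_small_center [521.6 252.3  44.7] 0.97
top lens_medium_center [593.6 137.9  46. ] 0.55
top lens_large_center [ 319.7 -133.4   36.9] 0.82
top lens_large_center [499.5 159.4  51.2] 0.68
top lens_large_center [ 314.4 -235.4   38. ] 0.62
top camera_center [615.8 231.7  39. ] 0.94
top extension_tube_center [ 561.2 -286.4   24. ] 0.79
top extension_tube_center [614.3 231.   37. ] 0.58
top trigger_box_center [ 558.9 -164.6   22. ] 0.75
top trigger_box_center [592.8 137.9   2.9] 0.73
scene lens_small_center [520.4 252.   41.2] 0.76
scene lens_medium_center [593.3 138.   41.6] 0.57
scene lens_large_center [496.6 159.1  48.4] 0.81
scene lens_large_center [ 312.  -237.9   37.1] 0.78
scene camera_center [611.9 231.4  41. ] 0.76
scene extension_tube_center [ 563.1 -292.4   23.1] 0.95
scene trigger_box_center [ 557.7 -164.7   21.9] 0.64
```

View pics/end.png

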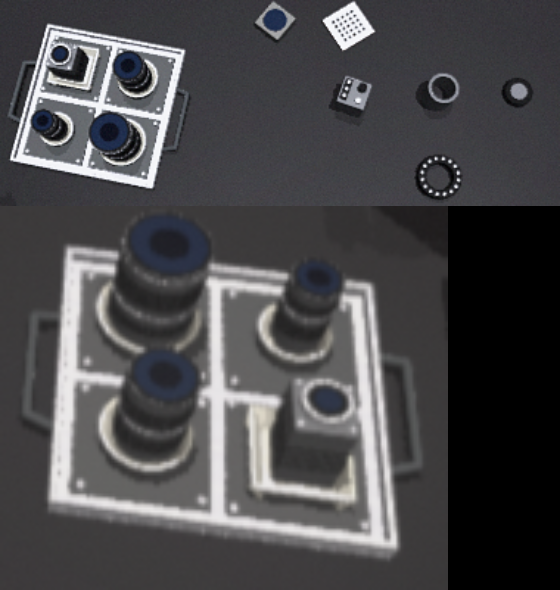

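The lenses sit well. The camera looks a little to the right in its cup, so I'll check it against projected outlines of the seated pose.

Run:
```python
from h import *
out=[]
for c in ['top','scene']:
    g=grab_frame(c); n=NEST['square']; u=proj(g,[*n,40]); x0,y0=int(u[0])-30,int(u[1])-30; k=6.5
    im=cv2.resize(cv2.cvtColor(g['image'],cv2.COLOR_RGB2BGR)[y0:y0+60,x0:x0+60],None,fx=k,fy=k,interpolation=2)
    im=cv2.convertScaleAbs(im,alpha=1.4)
    for h,z,col in ((19,68,(0,255,0)),(31.5,22,(0,0,255)),(28.5,22,(0,0,255)),(19,10,(0,255,255))):
        P=[[*(n+h*(a*e1+b*e2)),z] for a,b in ((1,1),(1,-1),(-1,-1),(-1,1))]
        q=np.array([(proj(g,p)-[x0,y0]+.5)*k for p in P]).astype(int); cv2.polylines(im,[q],True,col,1)
    out.append(im)
cv2.imwrite('pics/ov.png',np.hstack(out))
```

```text
(no output)
```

View pics/ov.png

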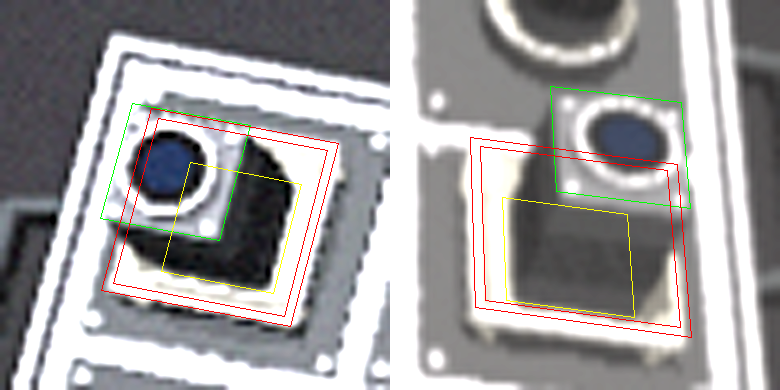

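The outlines show the camera's top face within about 3 mm of the fully seated pose. That fits a camera resting near one wall, where the floor allows ±2.5 mm of play. It is parallel to the walls and at the right height, so I'm handing in.

```bash
python3 -c "
from bench import *
finish_job()"
```

```text
the job is handed in; nothing more can be done
```

I put the three lenses and the camera into their own nests one at a time, lowering each until it made contact before letting go. I then moved the arm clear and handed the job in at about 48 s.

- **Lenses:** in the final top and scene views, all three stand upright and are within about 4 mm of their nest axes. Their heights look fully seated. The networks' heights scatter by a few millimetres, up to 51 mm for the large lens against 49 mm expected. Each lens stopped going down at the height predicted for being seated.
- **Camera:** it sits parallel to the walls at seated height, but an overlay suggests it is about 3 mm off centre towards one wall. That is well inside the 8 mm limit, so I left it.
- **Extension tube and trigger box:** both read within about 4 mm of where they started, which is the networks' own error.
- **Tray height:** the nest undersides turned out to be about 5 mm above the table, which made the seated heights 5 mm higher than I first assumed. The contact forces and the networks both agree with this.
- **Disagreements:** heights I triangulated from hand-picked pixels differed from the stated ones by up to 15 mm, so I used them only as a rough check. The networks also gave a few wrong low-confidence labels, which I ignored. `finish_job` gave no verdict.

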